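Fill the free places of the giveaway display

TASK

Fill the two empty places of the display stand on the giveaway table. Slide the loose flanged sprayer down into the empty slot, its flange under the slotted plate and fully home against the slot's closed end, and set the loose lip-balm ball into the empty dimple so that it stays there. Leave the sprayer and ball already on display, and the other things on the table, where they are.

Things in the scene. Friction and masses are not known exactly. Their poses are not given: they have to be found in the camera images.
- display: Fixed stand. Origin on the table, x to the back. Grey base x -145 to 110, y -95 to 95, 12 mm thick, with 2 dimples at x = -115, y = -45 and 45. Behind them a grey ramp, 190 wide and 135 mm long, rises to the back at 30 deg from x = -20, z = 30 (front) to x = 97, z = 97. An aluminium plate with 2 slots at y = -45 and 45, open uphill, covers its lower 75 mm. One slot, one dimple are taken.
- free_slot: Seat of the empty slot (thin dark square). Origin on the ramp face, where the middle of the sprayer's underside lies when home. x uphill along the slot to its mouth, z square out of the ramp (leans 30 deg to the stand's front). Slot 28 mm wide, closed end at x = -12 mm stops the barrel. The plate spans z = 7 to 11 mm; the flange channel under it is 42 mm wide, 7 mm high.
- slot_mouth (a point): Middle of the empty slot's mouth at the plate's upper edge, on the ramp face, 45 mm uphill of the free slot's origin; axes as there. The mouth's corners are rounded by 6 mm. Uphill of it 60 mm of bare ramp is a ledge to land the flange on before sliding it downhill under the plate.
- free_dimple: The empty dimple: origin at the centre of its 27 mm hole, at the level of the base's top face (12 mm over the table), z up. The seated ball's centre comes to rest about 14.5 mm above this point.
- sprayer: The loose pocket sprayer: white barrel with a blue cap, 24 mm in diameter and 80 mm long overall, on a white round flange 36 mm in diameter and 4 mm thick at its foot; 30 to 65 g, bottom-heavy. It stands upright on its flange on the table. Origin at the middle of its underside, z along its axis towards the cap. Round, so its yaw does not matter.
- ball: The loose lip-balm ball, red plastic with a thin white seam, 40 mm in diameter, 20 to 42 g; rests on the table and rolls easily. Origin at its centre.
- seated_sprayer: Same flanged sprayer already seated in the other slot, loose, leaning with the ramp; its axis is 90 mm from the free slot's. Origin and axes as for the sprayer. Leave it.
- seated_ball: Same ball already sitting in the other dimple, 90 mm from the empty one. Origin at its centre. Leave it.
- plain_sprayer: Bystander: upright sprayer of the same colours, 24 mm in diameter and 80 mm tall, without a flange. Origin at the middle of its underside. Leave it.
- key_sprayer: Bystander: small sprayer 20 mm in diameter lying along its x axis on a flat clip, 78 mm long, with a key ring at its cap end. Leave it.
- tape: Bystander: roll of tape, 56 mm in diameter, 19 mm tall, lying flat. Leave it.
- pen_mug: Bystander: white mug, 80 mm in diameter, 95 mm tall. Leave it.
- stapler: Bystander: black stapler 140 mm long, about 50 mm tall. Leave it.
- pencil_box: Fixed bystander: open grey cardboard box of pencils, 130 (x) x 210 (y) x 55 mm tall. Origin at the middle of its underside.
Mind the look-alikes: they are no part of the job. What is shaped like the sprayer but red is not meant.

How it is judged (in metres and radians):
At the end, for the whole second after the job is handed in: In the free slot's frame the sprayer's foot centre is -5 to 6 mm along, within 5 mm across, -3 to 5 mm off the ramp (flange under the plate), axis within 0.14 rad of the ramp normal, cap outward; the ball is within 6 mm of the dimple's axis, centre 9 to 18.5 mm above the base top; both at rest (x of sprayer in the frame of free_slot between -0.005 and 0.006 m and y of sprayer in the frame of free_slot between -0.005 and 0.005 m and z of sprayer in the frame of free_slot between -0.003 and 0.005 m and angle between the z axis of sprayer and the z axis of free_slot, either way round below 0.14 rad and angle between sprayer's own z axis and vertical below 1 rad and horizontal distance between ball and free_dimple below 0.006 m and z of ball in the frame of free_dimple between 0.009 and 0.0185 m and linear speed of each of sprayer, ball below 0.02 m/s); the robot touches nothing.
It fails at once if the sprayer or the ball already on display was displaced by more than 12 mm (distance of any of seated_sprayer, seated_ball from where it was at the start of the episode above 0.012 m).
It fails at once if another loose thing on the table was displaced by more than 30 mm (distance of any of plain_sprayer, key_sprayer, tape, pen_mug, stapler from where it was at the start of the episode above 0.03 m).
It also fails if it takes over 61 s, if anything falls off the work surface, if the arm or the gripper's body presses on something with over 40 N, if the wrist force passes 120 N, or if a joint passes its speed limit or range.

ROBOT

A 6-joint arm with a two-finger parallel gripper is mounted at the origin on the work surface. World frame = base frame: x ahead of the robot, y to its left, z up, the work surface at z = 0. Lengths are in m, angles in degrees, forces in N, time in s.
With the tool pointing down it reaches from about 0.225 to 0.875 m from the base axis. Payload 3.4 kg.
Tool frame: the origin (TCP) lies on the centre line of the jaws, within the pads' length; the fingertips stand 19 mm ahead of it and the grasp point (between the pads) is the TCP (nose_length is the z of the fingertips in the tool frame, in m); z points along the fingers, y is the line along which they close (so a half turn about z gives the same grasp; the last joint's range is limited). The gripper opens to 85 mm and grips with 20 to 120 N. Pads are 22 mm wide; open, the fingers measure 114 mm over their backs; the gripper's body (76 mm by 85 mm) begins 54 mm behind the grasp point. The pads swing forward as they close: fully open they stand 13 mm farther back than shut.
Start: joints at [-75.974, 15.808, 86.224, -0, 77.962, -6.933], TCP at [0.206, -0.537, 0.25] pointing down, gripper open.
Joint ranges: [-165.64, 165.64], [-43.16, 119.46], [12.63, 154.43], [-67.54, 247.53], [6.08, 155.33], [-154.97, 154.97]. Speed limits (degrees/s): [147.25, 147.25, 180, 180, 180, 180].

INTERFACE

Orientations are given as [roll, pitch, yaw] about the fixed x, y, z axes, in that order (R = Rz(yaw) Ry(pitch) Rx(roll)).
In Python, from bench import reach, servo_line, goto_joints, gripper_to, sleep, ik, read_state, snapshot, camera_info, Unreachable, close_job, nose_length gives the robot as it stands. The module is installed in compiled form; this text tells all that it offers. Calls block until the motion is done:
- reach(position, orientation): joint-space move of the TCP to a pose.
- servo_line(position, rot=None, feed=0.15, stop_force=None): straight line of the TCP; rot=None keeps the orientation; feed is the mean speed in m/s. With stop_force (N) it stops when the force on the tool has changed by that much, and returns True; else False.
- goto_joints(angles): joint-space move.
- gripper_to(opening): finger opening in m; the grip force is fixed at half the most; returns when the fingers have stopped.
- sleep(seconds).
- ik(position, orientation): joint angles nearest the present ones, or None.
- read_state(): the state.
- snapshot(name): name is "side" or "top"; returns the picture (384x512x3 uint8, red, green, blue); there is no depth.
- camera_info(name): a dict with "fx", "fy", "cx", "cy" (pixels), "rvec" (rotation vector, rad) and "tvec" (3), from world to camera coordinates, as OpenCV has them. Camera axes: x right, y down, z forward; pixel columns grow to the right and rows downward; lengths in m; the calibration is good to about 2 mm. A picture is of the moment at which its call begins. camera_info takes no time and is no camera call.
A pose or a line that the arm cannot do raises Unreachable and nothing moves.
- close_job(): hands the job in; it is judged then, once.
The state is a dict: "clock": time; "joint_positions": joint angles; "dq": joint speeds; "joint_torque": joint torques, N m; "tcp_pos": TCP position; "ee_rot": TCP orientation; "wrist_force": force on the tool from outside, world axes, zero at the start; "ft_torque": the same for the moment, N m; "grip_width": finger opening in m; "gripper_force": force on a finger pad.
Only numpy, scipy, OpenCV 4.12 (cv2) and the standard library are available. Lean on these libraries where they do the work, as an engineer would, in place of code of your own. Each camera call takes 0.05 s, during which the arm holds its last target. There are 200 camera calls.

## Working session

There is one attempt and no reset: what is moved stays moved. The work goes in short steps, each a Python script; the robot and the scene stay as the last script left them, time stands still between calls to the robot, and variables do not carry over. Pictures are saved under pics/ and viewed, at most 10 in all, crops included, and the job is handed in when it is done.

```bash
mkdir -p pics; cat > h.py <<'E'
import numpy as np, cv2
from bench import *
def cam(n):
    c=camera_info(n); K=np.array([[c['fx'],0,c['cx']],[0,c['fy'],c['cy']],[0,0,1]]); 
    return K,np.array(c['rvec'],float).ravel(),np.array(c['tvec'],float).ravel()
def proj(n,P):
    K,r,t=cam(n); return cv2.projectPoints(np.array(P,float).reshape(-1,1,3),r,t,K,None)[0].reshape(-1,2)
def unproj(n,uv,z):
    K,r,t=cam(n); R=cv2.Rodrigues(r)[0]; o=-R.T@t
    d=R.T@np.linalg.solve(K,[uv[0],uv[1],1]); return o+d*(z-o[2])/d[2]
def save(n,f,box=None,w=800):
    im=snapshot(n)[:,:,::-1]
    if box: im=im[box[1]:box[3],box[0]:box[2]]
    s=min(800/im.shape[1],600/im.shape[0]); cv2.imwrite('pics/'+f,cv2.resize(im,None,fx=s,fy=s,interpolation=cv2.INTER_CUBIC)); return s
E
python3 - <<'E'
from h import *
print(save('top','t0.png'),save('side','s0.png'))
for n in('top','side'):
    K,r,t=cam(n);R=cv2.Rodrigues(r)[0];print(n,K[0,0],-R.T@t,R[2])
E
```

```text
1.5625 1.5625
top 458.6054320794732 [ 0.4053476  -0.03920453  1.34625068] [ 0.11689628 -0.01294318 -0.99305978]
side 459.41356872634896 [ 0.44740144 -0.88312488  0.98632543] [ 0.06445463  0.67282948 -0.73698445]
```

View pics/t0.png

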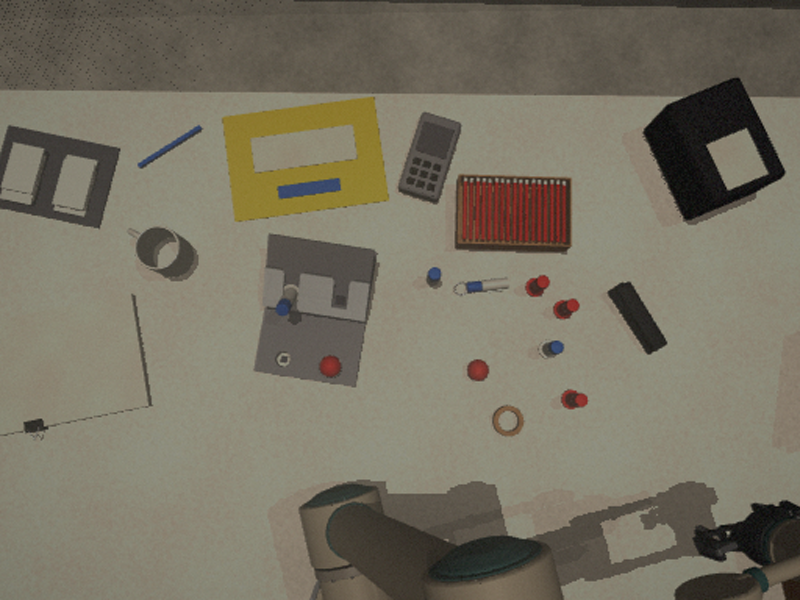

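View pics/s0.png

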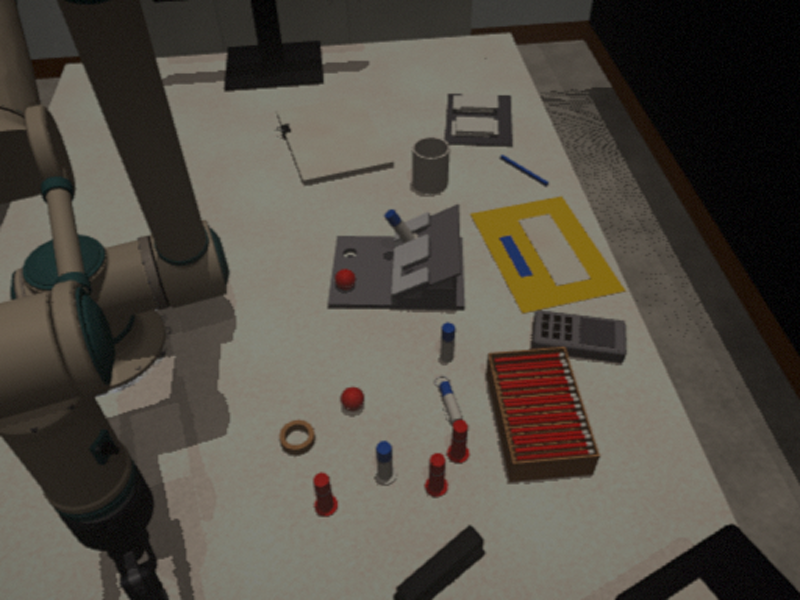

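Top view (800-px picture): blue-capped candidates are (551,348), standing on a white flange; (433,276), with no flange; and the key sprayer, lying at (485,286). The red ones at (538,287), (567,308) and (575,400) are decoys. The loose ball is at (478,370), the seated ball at (330,366), the free dimple at (284,359) and the free seat at (340,300). I'll confirm in an enlarged crop.

```bash
python3 - <<'E'
from h import *
a=snapshot('top');b=snapshot('side');np.save('a.npy',a);np.save('b.npy',b)
def crop(im,x0,y0,w,h,s): 
    o=cv2.resize(im[y0:y0+h,x0:x0+w,::-1],None,fx=s,fy=s,interpolation=cv2.INTER_CUBIC); return cv2.convertScaleAbs(o,alpha=1.4)
c=np.zeros((600,800,3),np.uint8)
c[:,:400]=crop(a,157,140,80,120,5)
c[:300,400:]=crop(b,205,125,100,75,4)
c[300:,400:600]=crop(a,330,205,40,60,5)
c[300:,600:]=crop(b,220,270,40,60,5)
cv2.imwrite('pics/c1.png',c)
def blob(im,x0,y0,x1,y1,f):
    s=im[y0:y1,x0:x1].astype(int); m=f(s[...,0],s[...,1],s[...,2]); 
    n,l,st,ce=cv2.connectedComponentsWithStats(m.astype(np.uint8)); k=1+np.argmax(st[1:,4]); return ce[k]+[x0,y0],st[k]
red=lambda r,g,b:(r>80)&(r>2*g)
blue=lambda r,g,b:(b>60)&(b>1.6*r)
print('ball',blob(a,290,220,322,252,red),blob(b,212,242,240,268,red))
print('sball',blob(a,195,220,228,250,red),blob(b,208,165,232,190,red))
print('cap',blob(a,335,210,370,235,blue),blob(b,235,275,256,300,blue))
E
```

```text
ball (array([306.1978022 , 236.36263736]), array([11, 11, 11, 11, 91], dtype=int32)) (array([224.93043478, 253.07826087]), array([  7,   6,  13,  11, 115], dtype=int32))
sball (array([210.86111111, 233.71296296]), array([ 10,   8,  12,  12, 108], dtype=int32)) (array([220.34117647, 176.2       ]), array([ 7,  7, 12,  9, 85], dtype=int32))
cap (array([356.06521739, 221.65217391]), array([18,  8,  7,  8, 46], dtype=int32)) (array([245.06779661, 286.52542373]), array([ 6,  8,  9,  8, 59], dtype=int32))
```

View pics/c1.png

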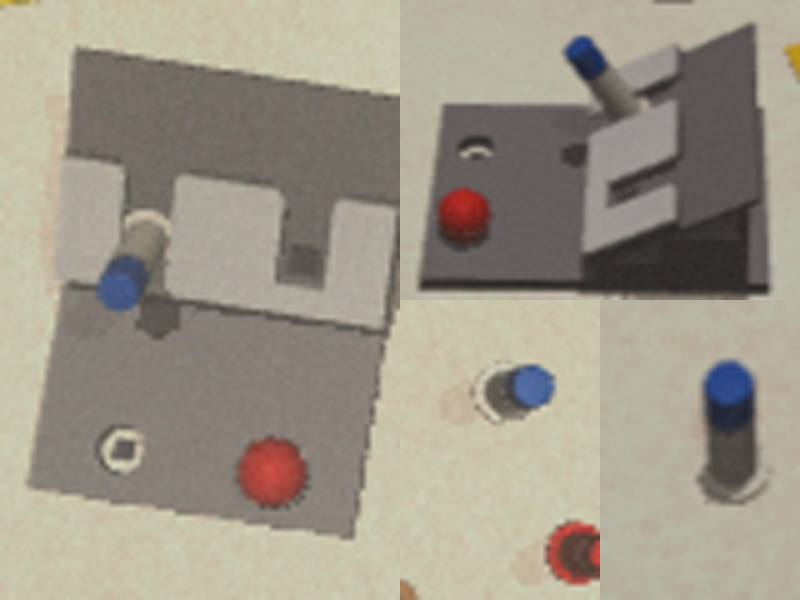

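The crop confirms it: the sprayer with the white flange (bottom-middle panel) is the one. The free slot is at y = -45 and the free dimple at y = +45. Next I'll fit the display pose and triangulate the sprayer and ball.

```bash
cat > fit.py <<'E'
from h import *
from scipy.optimize import least_squares
T=lambda u,v:((u+.5)/5-.5+157,(v+.5)/5-.5+140)
S=lambda u,v:((u-400+.5)/4-.5+205,(v+.5)/4-.5+125)
ft=[((-145,95,12),T(28,486)),((-145,-95,12),T(353,537)),((-115,45,12),T(122,450)),((97,95,97),T(75,47)),((6,-45,45),T(302,264)),((-115,-45,26.5),(210.86,233.71))]
fs=[((-145,95,12),S(445,104)),((-145,-95,12),S(421,281)),((97,-95,97),S(755,201)),((97,95,97),S(755,24)),((-115,-45,26.5),(220.34,176.0))]
def W(p,P): 
    c,s=np.cos(p[2]),np.sin(p[2]); P=np.array(P,float)/1000
    return P@np.array([[c,s,0],[-s,c,0],[0,0,1]])+[p[0],p[1],0]
def res(p,which):
    o=[]
    for n,f in (('top',ft),('side',fs)):
        if n in which: o.append((proj(n,W(p,[a for a,_ in f]))-np.array([b for _,b in f])).ravel())
    return np.concatenate(o)
if __name__=='__main__':
    for w in ('top','side','topside'):
        r=least_squares(res,[.4,.2,0],args=(w,),loss='soft_l1'); print(w,r.x,np.degrees(r.x[2])); print(res(r.x,w).reshape(-1,2).round(1).tolist())
    p=r.x
    print('seat',W(p,(6,-45,45)),'dimple',W(p,(-115,45,12)))
    def tri(uvt,uvs):
        f=lambda P:np.r_[proj('top',P)[0]-uvt,proj('side',P)[0]-uvs]
        r=least_squares(f,[.4,0,.03]);return r.x,r.fun.round(2)
    print('ball',tri((306.2,236.4),(224.9,253.1)),unproj('top',(306.2,236.4),.02),unproj('side',(224.9,253.1),.02))
    print('sball',tri((210.86,233.71),(220.34,176.2)))
    tc=((532-400+.5)/5-.5+330,(386-300+.5)/5-.5+205); print('captop',unproj('top',tc,.08))
    sc=((729-600+.5)/5-.5+220,(381-300+.5)/5-.5+270); print('captop side',unproj('side',sc,.08))
E
python3 fit.py
```

```text
top [ 0.55800288  0.10929049 -0.15080389] -8.640426675347825
[[-0.2, 0.1], [-0.3, 0.1], [-0.1, -0.3], [-0.1, 0.5], [0.5, -0.7], [0.2, 0.2]]
side [ 0.56029283  0.10751812 -0.15927669] -9.125882239131402
[[-0.1, -0.4], [-0.8, -0.9], [0.6, -0.0], [-0.1, 0.0], [0.3, 2.4]]
topside [ 0.55891038  0.1087257  -0.1540122 ] -8.824249207089194
[[-0.2, -0.3], [-0.2, -0.2], [-0.1, -0.7], [0.2, 0.1], [0.7, -0.9], [0.3, -0.0], [-0.7, -0.4], [-1.2, -1.0], [0.2, -0.4], [-0.8, -0.3], [-0.1, 2.3]]
seat [0.55793617 0.06333792 0.045     ] dimple [0.45217475 0.17083453 0.012     ]
ball (array([ 0.43265591, -0.19024841,  0.02817577]), array([-0.02, -0.39, -0.35,  0.05])) [ 0.43169652 -0.19122079  0.02      ] [ 0.43342874 -0.18429723  0.02      ]
sball (array([0.43869515, 0.08202079, 0.03510947]), array([-0.01, -0.23, -0.24,  0.03]))
captop [ 0.4712078  -0.32266958  0.08      ]
captop side [ 0.47438493 -0.32429246  0.08      ]
```

```bash
cat >> h.py <<'E'
from scipy.spatial.transform import Rotation as Ro
D=np.array([.5585,.109]); YAW=-8.75
RD=Ro.from_euler('z',YAW,degrees=True).as_matrix()
def disp(P): return RD@(np.array(P,float)/1000)+np.r_[D,0]
A=Ro.from_euler('y',-30,degrees=True).as_matrix()   # slot x uphill, z normal
def slot(P): return disp((5.98,-45,45)+A@np.array(P,float))   # mm in free_slot frame
DOWN=[180,0,YAW]; TILT=[180,-30,YAW]
def st(m=''):
    s=read_state(); print(m,round(s['clock'],2),np.round(s['tcp_pos'],4),np.round(s['ee_rot'],1),'w',round(s['grip_width'],4),'F',np.round(s['wrist_force'],1),'g',np.round(s['gripper_force'],1))
E
python3 - <<'E'
from h import *
st()
for P in [slot((75,0,100)),slot((75,0,50)),slot((0,0,50))]: print(P.round(3),ik(P,TILT))
gripper_to(.06)
p=[.4722,-.3232]
reach(p+[.16],DOWN); servo_line(p+[.05],feed=.12); st('at')
gripper_to(0); st('grip'); servo_line(p+[.22],feed=.2); st('up')
E
```

```text
0.2 [ 0.2056 -0.5367  0.2498] [-179.9   -0.    21. ] w 0.0853 F [-0.2  0.5 -0.2] g 0.0
[0.572 0.061 0.169] [  2.58737041   8.6624936  116.33615478 -12.92717546  26.06378313
 111.50084993]
[0.597 0.058 0.126] [  1.93142004  13.9604354  117.25346948 -15.7889524   19.91310273
 114.16521694]
[0.533 0.067 0.088] [  3.81427577  13.25905873 126.94459462 -31.23536099  12.10775659
 131.5913357 ]
at 2.97 [ 0.4726 -0.3238  0.0507] [ 1.8e+02 -1.0e-01 -8.8e+00] w 0.0598 F [ 1.   0.5 -0.8] g 0.0
grip 3.39 [ 0.4725 -0.3234  0.0507] [ 1.8e+02 -1.0e-01 -8.7e+00] w 0.0227 F [-0.4  0.9  3.8] g 58.6
up 4.39 [ 0.4715 -0.3226  0.2187] [-1.799e+02  1.000e-01 -8.800e+00] w 0.023 F [-0.8  0.4 -1. ] g 58.6
```

```bash
python3 - <<'E'
from h import *
reach(slot((75,0,130)),TILT); st()
servo_line(slot((75,0,58)),feed=.12); st()
a=snapshot('top');b=snapshot('side');np.save('a2.npy',a);np.save('b2.npy',b)
def crop(im,x0,y0,w,h,s): return cv2.convertScaleAbs(cv2.resize(im[y0:y0+h,x0:x0+w,::-1],None,fx=s,fy=s,interpolation=cv2.INTER_CUBIC),alpha=1.4)
c=np.zeros((600,800,3),np.uint8); c[:,:400]=crop(a,165,130,80,120,5); c[:,400:]=crop(b,230,110,80,120,5); cv2.imwrite('pics/c2.png',c)
E
```

```text
5.87 [0.5581 0.063  0.1952] [180.  -30.   -8.8] w 0.0228 F [ 0.4 -1.1  0.2] g 58.7
 6.62 [0.5933 0.0579 0.133 ] [-180.   -30.    -8.8] w 0.0225 F [-0.8 -0.2 -0.7] g 58.7
```

View pics/c2.png

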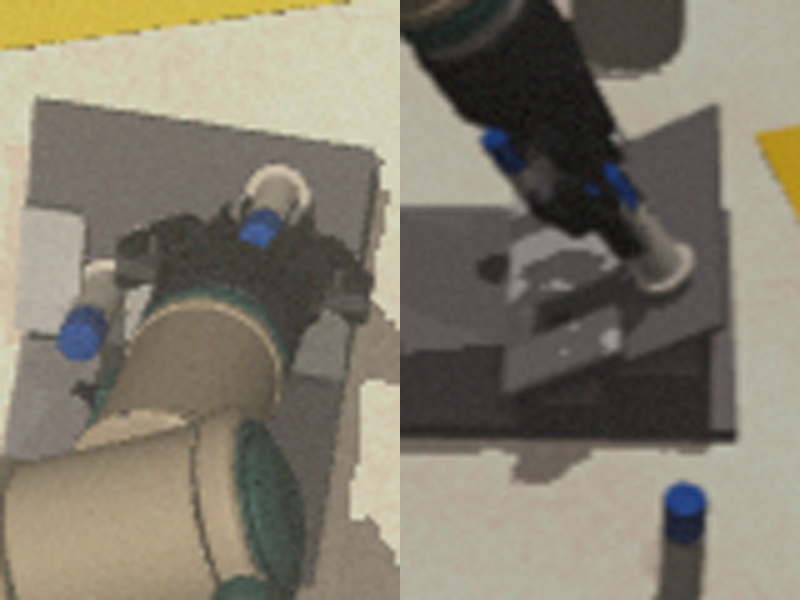

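```bash
python3 - <<'E'
from h import *
P=[slot(q) for q in [(-12,0,11),(45,0,11),(-12,14,11),(-12,-14,11),(33,14,11),(33,-14,11)]]
print('c1',(5*(proj('top',P)-[157,140]+.5)-.5).round(0).tolist())
s=read_state(); R=Ro.from_euler('xyz',s['ee_rot'],degrees=True).as_matrix()
foot=np.array(s['tcp_pos'])+R@[0,0,.05]
L=lambda q:(RD@A).T@(q-slot((0,0,0)))*1000
print('foot slot frame',L(foot))
th=np.linspace(0,2*np.pi,24)
print('c2 flange bottom ctr, L,R',(5*(proj('top',[foot,foot+RD@[0,.018,0],foot-RD@[0,.018,0],foot+RD@A@[.018,0,0]])-[165,130]+.5)-.5).round(1).tolist())
print('c2 side',(5*(proj('side',[foot,foot+RD@[0,.018,0],foot-RD@[0,.018,0],foot+RD@A@[.018,0,0]])-[230,110]+.5)-.5).round(1).tolist())
a=np.load('a2.npy').astype(int)
for v in range(162,172): print(v,a[v,210:232,0].tolist())
c=np.load('a.npy').astype(int)
for v in range(178,196,3): print(v,c[v,205:230].mean(1).astype(int).tolist())
E
```

```text
c1 [[300.0, 287.0], [311.0, 195.0], [276.0, 283.0], [324.0, 291.0], [284.0, 210.0], [333.0, 218.0]]
foot slot frame [7.57494491e+01 2.94293989e-02 8.64651923e+00]
c2 flange bottom ctr, L,R [[277.2, 192.0], [245.1, 186.9], [309.3, 197.0], [280.7, 161.7]]
c2 side [[264.6, 269.4], [264.5, 247.7], [264.6, 291.4], [292.7, 258.1]]
162 [85, 88, 87, 86, 83, 83, 84, 86, 85, 77, 87, 88, 86, 84, 86, 85, 84, 87, 88, 86, 89, 87]
163 [84, 86, 85, 85, 83, 84, 84, 101, 134, 139, 142, 141, 116, 90, 88, 87, 85, 84, 88, 85, 87, 88]
164 [85, 84, 84, 85, 86, 78, 125, 141, 142, 140, 138, 141, 141, 138, 118, 89, 84, 83, 87, 86, 86, 86]
165 [85, 86, 83, 86, 81, 120, 138, 136, 122, 115, 118, 114, 120, 138, 136, 107, 86, 84, 86, 86, 83, 85]
166 [82, 86, 83, 84, 97, 135, 139, 113, 104, 107, 107, 107, 103, 119, 138, 134, 86, 82, 83, 84, 85, 85]
167 [87, 86, 85, 82, 121, 139, 114, 104, 106, 105, 108, 106, 102, 94, 104, 139, 109, 88, 84, 83, 88, 83]
168 [82, 86, 84, 81, 117, 137, 101, 101, 104, 108, 108, 102, 98, 92, 106, 136, 132, 94, 85, 84, 86, 84]
169 [83, 83, 86, 101, 75, 91, 95, 103, 106, 108, 104, 104, 94,
[... 246 characters left out ...]
6, 117, 116, 115, 121, 119, 111, 76, 78, 77, 74, 73, 76, 76, 79, 76, 75, 74, 77, 77, 75, 77, 78, 78]
181 [119, 118, 119, 118, 118, 115, 116, 117, 104, 76, 77, 77, 75, 76, 74, 76, 78, 77, 85, 116, 118, 119, 117, 117, 117]
184 [120, 119, 120, 121, 121, 121, 120, 121, 81, 75, 78, 77, 74, 77, 76, 77, 79, 74, 105, 117, 115, 119, 118, 120, 119]
187 [117, 118, 119, 120, 120, 119, 120, 118, 72, 71, 76, 78, 75, 77, 76, 77, 77, 75, 116, 118, 116, 117, 118, 118, 115]
190 [117, 120, 120, 118, 117, 117, 119, 105, 65, 71, 65, 60, 59, 61, 56, 59, 71, 81, 119, 118, 118, 118, 118, 118, 118]
193 [119, 117, 118, 119, 120, 121, 120, 78, 77, 67, 60, 60, 59, 59, 59, 65, 69, 102, 119, 117, 119, 122, 121, 116, 118]
```

```bash
cat >> h.py <<'E'
def L(): return ((RD@A).T@(np.array(read_state()['tcp_pos'])-slot((0,0,0)))*1000).round(2)
E
python3 - <<'E'
from h import *
servo_line(slot((75,1.2,58)),feed=.05); print(L())
print(servo_line(slot((75,1.2,42)),feed=.02,stop_force=5)); st(); z=L(); print(z)
servo_line(slot((75,1.2,z[2]+1.5)),feed=.03); st(); print(L())
print(servo_line(slot((42,1.2,z[2]+1.5)),feed=.03,stop_force=8)); st(); print(L())
b=snapshot('side');a=snapshot('top')
def crop(im,x0,y0,w,h,s): return cv2.convertScaleAbs(cv2.resize(im[y0:y0+h,x0:x0+w,::-1],None,fx=s,fy=s,interpolation=cv2.INTER_CUBIC),alpha=1.4)
c=np.zeros((600,800,3),np.uint8); c[:,:400]=crop(a,165,130,80,120,5); c[:,400:]=crop(b,230,110,80,120,5); cv2.imwrite('pics/c3.png',c)
E
```

```text
[75.35  1.4  58.55]
True
 7.47 [0.5973 0.0587 0.1257] [180.  -30.   -8.7] w 0.0224 F [-2.7  0.9  4.5] g 59.2
[75.01  1.23 49.82]
 7.72 [0.5966 0.0588 0.1267] [180.  -29.9  -8.8] w 0.023 F [-1.2  0.1 -0.7] g 58.7
[74.9   1.16 51.14]
False
 8.97 [0.5687 0.0632 0.1106] [180.  -29.9  -8.8] w 0.0229 F [-0.  -1.2 -0.5] g 58.7
[42.38  1.26 51.33]
```

View pics/c3.png

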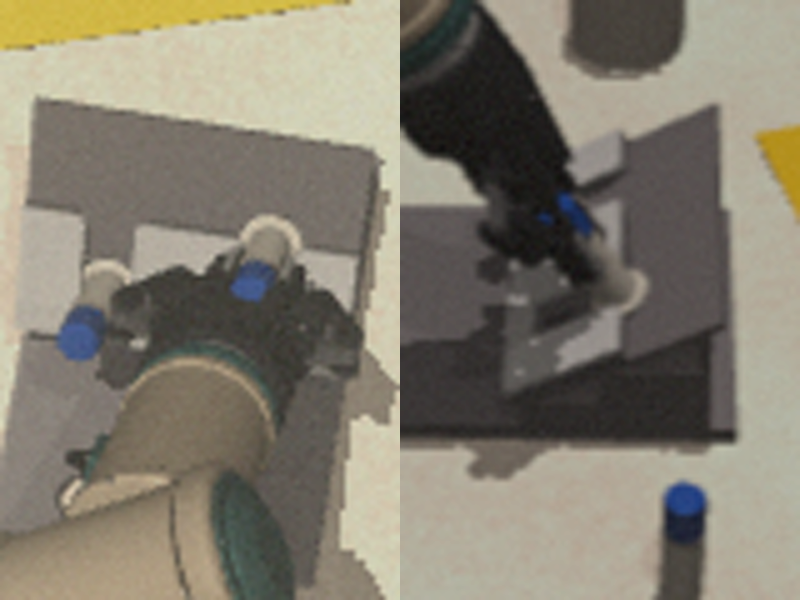

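The flange has gone under the plate's edge (rim at (270,235) top and (630,290) side), with no side force. I'll carry on to the closed end.

```bash
python3 - <<'E'
from h import *
for x in (20,4):
    r=servo_line(slot((x,1.2,51.2)),feed=.03,stop_force=8); st(str(r)); print(L())
    if r: break
if not r:
    r=servo_line(slot((-6,1.2,51.2)),feed=.015,stop_force=8); st(str(r)); print(L())
b=snapshot('side');a=snapshot('top')
def crop(im,x0,y0,w,h,s): return cv2.convertScaleAbs(cv2.resize(im[y0:y0+h,x0:x0+w,::-1],None,fx=s,fy=s,interpolation=cv2.INTER_CUBIC),alpha=1.4)
c=np.zeros((600,800,3),np.uint8); c[:,:400]=crop(a,165,130,80,120,5); c[:,400:]=crop(b,230,110,80,120,5); cv2.imwrite('pics/c4.png',c)
E
```

```text
False 9.96 [0.5499 0.0661 0.0995] [180.  -29.9  -8.7] w 0.0224 F [-0.4  0.8 -0.6] g 58.7
[20.36  1.31 51.23]
False 10.64 [0.5361 0.0683 0.0915] [180.  -29.9  -8.7] w 0.0224 F [ 0.4 -0.1 -0.1] g 58.7
[ 4.22  1.31 51.21]
True 11.17 [0.5321 0.0691 0.0892] [-180.   -30.2   -8.7] w 0.0226 F [ 1.  -1.1  1.6] g 58.9
[-0.43  1.53 51.31]
```

View pics/c4.png

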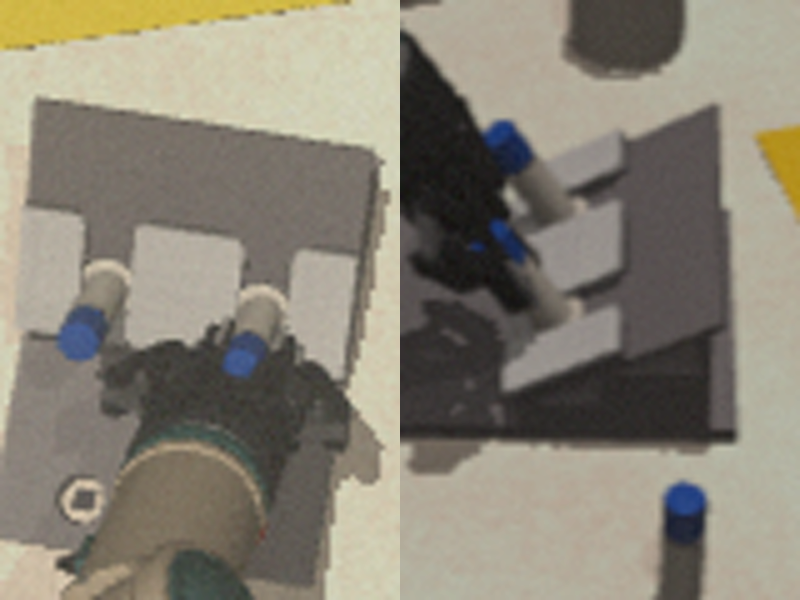

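```bash
python3 - <<'E'
from h import *
gripper_to(.048); sleep(.4); st('open')
servo_line(slot((0,1.2,150)),feed=.15); st()
a=snapshot('top').astype(int)
d=a[215:245,165:200]
c=((121.5+.5)/5-.5+157,(450+.5)/5-.5+140)
print('dimple meas',unproj('top',c,.012),'model',disp((-115,45,12)))
p=[.432,-.1907]
gripper_to(.07)
reach(p+[.16],DOWN); servo_line(p+[.028],feed=.12); st('at')
gripper_to(0); st('grip'); servo_line(p+[.2],feed=.2); st('up')
q=disp((-115,46,0)); q[2]=.20
reach(q,DOWN); q[2]=.09; servo_line(q,feed=.15); st('over')
b=snapshot('side');a=snapshot('top');np.save('a5.npy',a);np.save('b5.npy',b)
def crop(im,x0,y0,w,h,s): return cv2.convertScaleAbs(cv2.resize(im[y0:y0+h,x0:x0+w,::-1],None,fx=s,fy=s,interpolation=cv2.INTER_CUBIC),alpha=1.4)
c=np.zeros((600,800,3),np.uint8); c[:,:400]=crop(a,157,140,80,120,5); c[:,400:]=crop(b,205,110,80,120,5); cv2.imwrite('pics/c5.png',c)
E
```

```text
open 12.03 [0.5313 0.069  0.0886] [180.  -30.1  -8.7] w 0.0482 F [ 0.5 -0.7 -0.3] g 0.0
 12.84 [0.4835 0.0762 0.1744] [180.  -30.1  -8.7] w 0.0478 F [-0.1 -0.1  0.6] g 0.0
dimple meas [0.45015288 0.17091892 0.012     ] model [0.45168398 0.17097046 0.012     ]
at 15.55 [ 0.4325 -0.1908  0.0285] [ 1.8e+02 -1.0e-01 -8.7e+00] w 0.0699 F [-0.3 -0.3 -0.3] g 0.0
grip 15.95 [ 0.4324 -0.1909  0.0288] [ 1.8e+02 -1.0e-01 -8.8e+00] w 0.0371 F [-0.2  1.2  5.4] g 59.4
up 16.96 [ 0.4312 -0.1902  0.1989] [-1.799e+02  1.000e-01 -8.800e+00] w 0.0371 F [-0.7 -0.6 -0.2] g 60.0
over 19.2 [0.4527 0.1718 0.0906] [-1.8e+02 -1.0e-01 -8.8e+00] w 0.0371 F [ 0.5 -0.4 -0.4] g 60.0
```

View pics/c5.png

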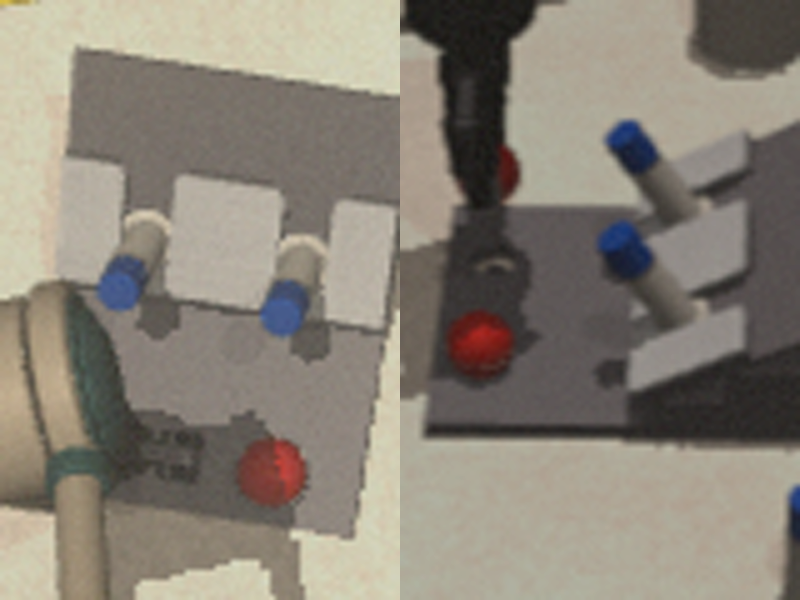

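```bash
python3 - <<'E'
from h import *
s=np.array(read_state()['tcp_pos']); P=[s-[0,0,.0087],s-[0,0,.0087]+[.005,0,0],disp((-115,45,12)),disp((-115,-45,26.5))]
print(((5*(proj('side',P)-[205,110]+.5)-.5)+[400,0]).round(1).tolist())
b=np.load('b5.npy').astype(int)
m=(b[...,0]>50)&(b[...,0]>2*b[...,1])
for v in range(138,152): print(v,np.where(m[v,205:240])[0]+205)
for v in range(170,188,4): print(v,(np.where(m[v,205:240])[0]+205)[[0,-1]])
E
```

```text
[[486.1, 170.0], [494.4, 169.3], [492.2, 257.4], [477.4, 343.6]]
138 []
139 [225]
140 [225 226]
141 [225 226]
142 [225 226 227]
143 [225 226 227]
144 [225 226 227]
145 [225 226]
146 []
147 []
148 []
149 []
150 []
151 []Traceback (most recent call last):
  File "<stdin>", line 7, in <module>
IndexError: index 0 is out of bounds for axis 0 with size 0
```

```bash
python3 - <<'E'
from h import *
q=disp((-115.8,45.5,0)); q[2]=.045; servo_line(q,feed=.08); st()
q[2]=.033; print(servo_line(q,feed=.02,stop_force=3)); st('down')
gripper_to(.06); sleep(.3); st('open')
q[2]=.2; servo_line(q,feed=.15); 
reach([.3,-.2,.3],DOWN); st()
b=snapshot('side');a=snapshot('top')
def crop(im,x0,y0,w,h,s): return cv2.convertScaleAbs(cv2.resize(im[y0:y0+h,x0:x0+w,::-1],None,fx=s,fy=s,interpolation=cv2.INTER_CUBIC),alpha=1.4)
c=np.zeros((600,800,3),np.uint8); c[:,:400]=crop(a,157,140,80,120,5); c[:,400:]=crop(b,205,110,80,120,5); cv2.imwrite('pics/c6.png',c)
ai=a.astype(int); m=((ai[...,0]>80)&(ai[...,0]>2*ai[...,1])).astype(np.uint8)[220:250,165:228]
n,l,s,ce=cv2.connectedComponentsWithStats(m)
for k in range(1,n):
    if s[k,4]>30: print(unproj('top',ce[k]+[165,220],.0265),s[k,4])
print(disp((-115,45,26.5)),disp((-115,-45,26.5)))
E
```

```text
20.02 [0.4513 0.1717 0.0452] [-180.    -0.    -8.7] w 0.0374 F [-0.7  0.2 -0.2] g 60.0
True
down 20.51 [0.4513 0.1716 0.0356] [-180.    -0.    -8.8] w 0.037 F [0.6 0.1 3.4] g 60.4
open 21.16 [0.4506 0.1715 0.0354] [180.    0.   -8.7] w 0.0597 F [-0.2 -0.1 -0.1] g 0.0
 23.93 [ 0.3003 -0.1996  0.2997] [-180.     0.    -8.7] w 0.0598 F [-0.5  0.2 -0.3] g 0.0
[0.45154838 0.17240454 0.0265    ] 109
[0.43800631 0.08258056 0.0265    ] 114
[0.45168398 0.17097046 0.0265    ] [0.43799287 0.08201792 0.0265    ]
```

View pics/c6.png

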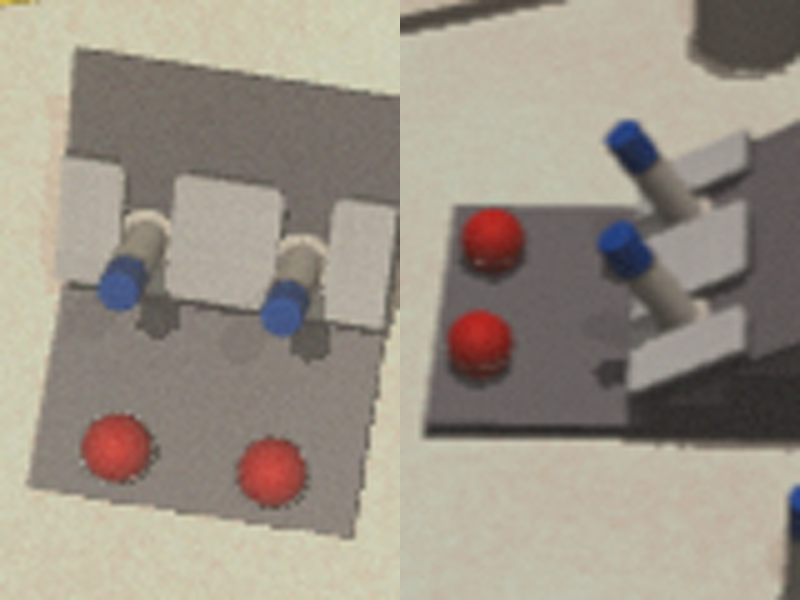

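The ball sits in its dimple, 1.4 mm from the model and within measuring error. Both sprayers are seated alike, and the displayed pair hasn't moved. Handing in.

```bash
python3 -c "
from bench import *
sleep(.5); print(close_job())"
```

```text
the job is handed in; nothing more can be done
None
```

The job is handed in at about 25 s of the 61 s allowed: the last pictures show the sprayer home in its slot and the ball in its dimple, with the displayed pair unmoved; I did not recheck the bystanders, and the hand-in returned no verdict.

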